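# Dial the code of the kitchen medicine box and open it

### The job

Open the locked medicine box: roll its three thumbwheels to the code 4-7-2 (read from left to right), pressing each gently (under 15 N) and never touching two at once. Once all three figures stand uppermost, slide the catch beside the wheels fully to the left, then raise the lid to more than 50 degrees so that it stays up when you let go. Leave the mug, the pot lid and the tumbler where they stand.

Things in the scene. Friction and masses are not known exactly. Their poses are not given: they have to be found in the camera images.
- case: white steel lockbox 190 (x) x 210 (y) x 80 mm high, fixed. Origin: centre of its underside; +x to its back (hinge side, away from the robot), +y left. The front 68 mm of its top is a flat lock panel, z = 80 mm: wheel axles at x = -61 mm, wheel centres at y = 58, 22, -14 mm, catch at y = -66 mm; slots 36 x 17 mm. The rest of the top is the lid
- wheel_1 (a joint): left thumbwheel (seen from the robot), 36 mm across, 12 mm wide, axle along the case's y. Value in rad = 0.6283 x the figure that stands uppermost, at the index marks; grows as the top of the wheel is rolled away from the robot (case +x); a click stop at each figure. 11.3 mm along the rim is one figure, about 2.5 N there turns it over a click. Code figure 4 = 2.513 rad
- wheel_2 (a joint): middle thumbwheel (seen from the robot), 36 mm across, 12 mm wide, axle along the case's y. Value in rad = 0.6283 x the figure that stands uppermost, at the index marks; grows as the top of the wheel is rolled away from the robot (case +x); a click stop at each figure. 11.3 mm along the rim is one figure, about 2.5 N there turns it over a click. Code figure 7 = 4.398 rad
- wheel_3 (a joint): right thumbwheel (seen from the robot), 36 mm across, 12 mm wide, axle along the case's y. Value in rad = 0.6283 x the figure that stands uppermost, at the index marks; grows as the top of the wheel is rolled away from the robot (case +x); a click stop at each figure. 11.3 mm along the rim is one figure, about 2.5 N there turns it over a click. Code figure 2 = 1.257 rad
- wheel_1_top (a point): point fixed to the case over the left wheel's axle, 10 mm above the lock panel: the highest the wheel's top can stand. The top really lies 0 to 5 mm lower, each wheel by its own unmeasured amount: feel for it. Its axle is sprung: it yields downward above 3 N, then 1 mm per 8 N. A fingertip pressing 7 to 11 N and stroking along case x rolls it; never over 15 N
- wheel_2_top (a point): point fixed to the case over the middle wheel's axle, 10 mm above the lock panel: the highest the wheel's top can stand. The top really lies 0 to 5 mm lower, each wheel by its own unmeasured amount: feel for it. Its axle is sprung: it yields downward above 3 N, then 1 mm per 8 N. A fingertip pressing 7 to 11 N and stroking along case x rolls it; never over 15 N
- wheel_3_top (a point): point fixed to the case over the right wheel's axle, 10 mm above the lock panel: the highest the wheel's top can stand. The top really lies 0 to 5 mm lower, each wheel by its own unmeasured amount: feel for it. Its axle is sprung: it yields downward above 3 N, then 1 mm per 8 N. A fingertip pressing 7 to 11 N and stroking along case x rolls it; never over 15 N
- catch (a joint): sliding catch, in m: 0 = locked, grows to 0.012 = fully drawn, towards the case's +y (left, towards the wheels). Slides against some 3 N and stays where it is left, but only when all three wheels stand at the code; otherwise it stops dead after 0.5 mm. At 0 it bolts the lid
- catch_knob (a point): middle of the catch's steel thumb piece, a block 18 x 18 mm (foot 20 x 20 mm) that stands 14 mm above the lock panel; this point lies 10 mm above the panel. When locked, 29 mm of panel are free on its right (-y) side
- lid (a joint): lid hinge at the case's back top edge (axis along the case's y, 93 mm behind the case's centre, 80 mm up), rad: 0 = shut, grows as the front edge rises, stop at 1.5. Stiff: about 0.5 Nm raises it and it stays where it is left
- lid_handle (a point): middle of the steel bow handle on the lid: a round bar 9 mm thick, 78 mm of it straight, along the case's y; its centre is 34.5 mm above the case's top and 93 mm in front of the hinge when shut; 25 mm clear under the bar
- mug_white: white mug, bystander, 68x98x98 mm, origin at the centre of its underside
- pot_lid: aluminium pot lid lying flat, bystander, 142 mm across, 40 mm high with its knob, origin at the centre of its underside
- tumbler_steel: steel tumbler upside down behind the box, bystander, 68x68x92 mm, origin at the centre of its underside

How it is judged:
By the outcome, as a careful person would: the job done as asked, in the order asked, and still so for the second after the job is handed in, with the robot touching nothing.
It also fails if it takes over 70 s, if anything falls off the work surface, if the arm or the gripper's body presses on something with over 40 N, if the wrist force passes 120 N, or if a joint passes its speed limit or range.

### The arm

A 6-joint arm with a two-finger parallel gripper is mounted at the origin on a cart in front of the work surface, level with it; the furniture and walls round the work are solid. World frame = base frame: x ahead of the robot, y to its left, z up, the work surface at z = 0. Lengths are in mm, angles in rad, forces in N, time in s.
With the tool pointing down it reaches from about 325 to 750 mm from the base axis. Payload 7.6 kg.
Tool frame: the origin (TCP) lies on the centre line of the jaws, within the pads' length; the fingertips stand manip.tip_extent ahead of it and the grasp point (between the pads) lies 5 mm behind it (manip.tip_extent is the distance from the TCP to the fingertips, in mm); z points along the fingers, y is the line along which they close (so a half turn about z gives the same grasp; the last joint's range is limited). The gripper opens to 85 mm and grips with 20 to 120 N. Pads are 22 mm wide; open, the fingers measure 114 mm over their backs; the gripper's body (76 mm by 85 mm) begins 54 mm behind the grasp point. The pads swing forward as they close: fully open they stand 13 mm farther back than shut.
Start: joints at [1.262, 0.052, 1.401, -0, 1.689, -0.07], TCP at [124.163, 510.125, 245.323] pointing down, gripper open.
Joint ranges: [-2.9, 2.9], [-0.91, 2.17], [0.12, 2.37], [-1.06, 4.2], [0.26, 2.73], [-2.93, 2.93]. Speed limits (rad/s): [2.57, 2.57, 3.01, 3.14, 3.14, 3.14].

### API

Orientations are given as [roll, pitch, yaw] about the fixed x, y, z axes, in that order (R = Rz(yaw) Ry(pitch) Rx(roll)).
In Python, from plant import manip gives the robot as it stands.
- The arm moves only by the tool step_arm, never from a script. Its argument "increments" is a list of rows, each a list of 6 numbers: the shift along the tool's x, y, z in m, then the turn, a rotation vector about the tool's x, y, z in rad. A call has exactly 10 rows; each row is the pose to reach, as a shift and turn from the pose commanded when the call began, along the tool's axes at that moment; what a row does not reach only later rows make up. A row lasts 1/8 s, in which the tool goes at most 62.5 mm and 10.7 degrees, less where a joint would pass 70% of its speed; a pose out of reach is approached as far as the arm can. A call with a gripper value outside its range is refused whole. "jaw" is the finger opening in m, from 0 to 0.0854, set as the call begins (left out, the last holds). The fingers move at their own pace and stop on an object; the grip force is fixed at half the most. Time passes only in rows, so rows that repeat a pose let the fingers close, or fill a call up. It gives the time, the measured TCP pose, the force, the opening and the grip force at its end, in the units of the state.
- manip.get_obs(): the state, without advancing time (a new reading comes with each control period).
- manip.get_image(name): name is "scene" or "side" or "wrist"; returns (picture, depth): 400x640x3 uint8, red, green, blue; 400x640 float32, mm along the optical axis (not along the pixel's ray), 0 where there is no reading.
- manip.camera_params(name): a dict with "intrinsics" (3x3 intrinsics, pixels), "camera_from_world" (4x4, takes a point from world to camera coordinates); the wrist camera has in their place "hand_eye" (4x4, takes a point from camera to tool coordinates, whose origin is the TCP and whose axes are the flange's). Camera axes: x right, y down, z forward; pixel columns grow to the right and rows downward; lengths in mm; the calibration is good to about 2 mm. A picture is of the moment at which its call begins: read the wrist's pose just before it. camera_params takes no time and is no camera call.
- manip.close_job(): hands the job in; it is judged then, once.
The state is a dict: "t": time; "joint_pos": joint angles; "dq": joint speeds; "joint_efforts": joint torques, N m; "position": TCP position; "tool_rot": TCP orientation; "force": force on the tool from outside, world axes, zero at the start; "wrist_torque": the same for the moment, N m; "width": finger opening in mm; "gripper_force": force on a finger pad.
Only numpy, scipy, OpenCV 4.12 (cv2) and the standard library are available. Lean on these libraries where they do the work, as an engineer would, in place of code of your own. Each camera call takes 0.05 s, during which the arm holds its last target. There are 200 camera calls.

## Working session

There is one attempt and no reset: what is moved stays moved. The work goes in short steps, Python scripts to look and compute and a tool call to move; the robot and the scene stay as the last step left them, time stands still between calls to the robot, and variables do not carry over. Pictures are saved under pics/ and viewed, at most 10 in all, crops included, and the job is handed in when it is done.

Besides the shell and the picture viewer there is one more tool, called after "Call:" as name(argument=value, ...) on one line, values as JSON. step_arm: Moves the arm, as the interface text tells. Its arguments: {"type":"object","properties":{"increments":{"type":"array"},"jaw":{"type":"number"}},"required":["increments"]}

```bash
ls; mkdir -p pics
python3 - <<'E'
from plant import manip
import cv2,numpy as np
o=manip.get_obs();print({k:np.round(v,3).tolist() for k,v in o.items()},manip.tip_extent)
for n in("scene","side"):
    im,d=manip.get_image(n);cv2.imwrite(f"pics/{n}0.png",im[...,::-1]);np.save(f"pics/{n}0.npy",d)
    p=manip.camera_params(n);print(n,np.round(p["intrinsics"],1).tolist(),np.round(p["camera_from_world"],4).tolist())
print(np.round(manip.camera_params("wrist")["hand_eye"],4).tolist(),manip.camera_params("wrist")["intrinsics"])
E
```

```text
pics
{'t': 0.0, 'joint_pos': [1.262, 0.053, 1.402, 0.0, 1.689, -0.07], 'dq': [0.0, 0.002, 0.001, 0.003, -0.0, 0.001], 'joint_efforts': [0.002, -38.167, -36.018, 0.0, 0.006, 0.0], 'position': [124.079, 509.836, 244.45], 'tool_rot': [-3.14, -0.0, 2.903], 'force': [0.499, 0.34, 0.509], 'wrist_torque': [0.003, -0.017, -0.05], 'gripper_force': 0.0, 'width': 85.263} 14.0
scene [[509.0, 0.0, 314.1], [0.0, 509.0, 197.6], [0.0, 0.0, 1.0]] [[0.5621, -0.8269, 0.0147, -323.1063], [-0.451, -0.3214, -0.8326, 354.6129], [0.6933, 0.4614, -0.5536, 1508.0484], [0.0, 0.0, 0.0, 1.0]]
side [[427.1, 0.0, 325.5], [0.0, 427.1, 200.0], [0.0, 0.0, 1.0]] [[0.9759, -0.2176, 0.0141, -586.3459], [-0.1251, -0.612, -0.7809, 162.6107], [0.1786, 0.7603, -0.6245, 1316.159], [0.0, 0.0, 0.0, 1.0]]
[[-0.0004, -0.9604, -0.2787, 70.766], [1.0, -0.0002, -0.0008, 1.1889], [0.0007, -0.2787, 0.9604, -129.635], [0.0, 0.0, 0.0, 1.0]] [[323.01843051   0.         317.36248278]
 [  0.         323.01843051 205.59926779]
 [  0.           0.           1.        ]]
```

View pics/scene0.png

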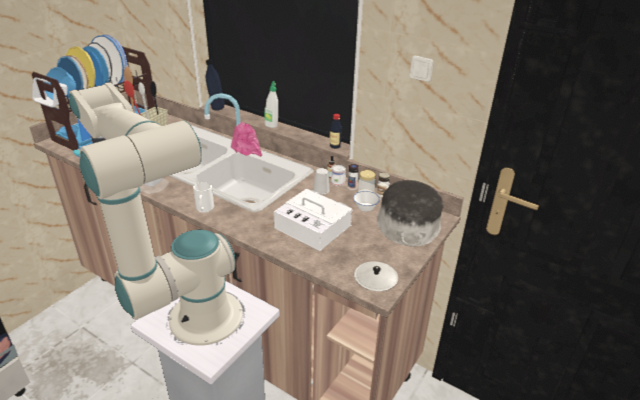

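View pics/side0.png

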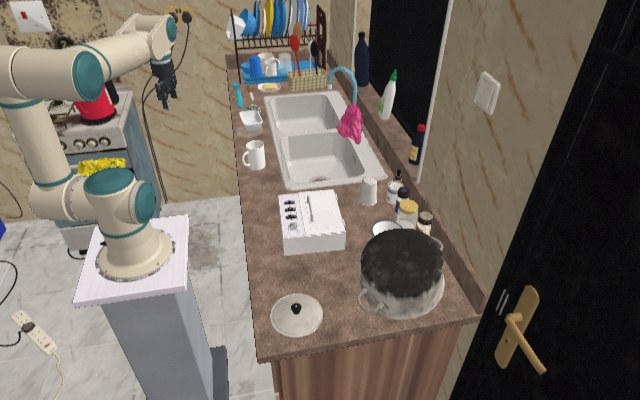

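Scene: white box around (312,217), mug (204,197), pot lid (376,277), tumbler (321,180). Side: box top spans about (280..345, 192..250), with the wheels in a column near (291,215) and the handle at (313,207).

```bash
cat > h.py <<'E'
import numpy as np,cv2
from plant import manip
from scipy.spatial.transform import Rotation as R
def cloud(n,d,T=None):
    p=manip.camera_params(n);K=p["intrinsics"]
    v,u=np.mgrid[:400,:640]
    P=np.stack([(u-K[0,2])/K[0,0]*d,(v-K[1,2])/K[1,1]*d,d],-1)
    if T is None:T=np.linalg.inv(p["camera_from_world"])
    return P@T[:3,:3].T+T[:3,3]
def wristT(o):
    T=np.eye(4);T[:3,:3]=R.from_euler("xyz",o["tool_rot"]).as_matrix();T[:3,3]=o["position"]
    return T@manip.camera_params("wrist")["hand_eye"]
E
python3 - <<'E'
from h import *
for n,(u0,u1,v0,v1) in(("scene",(265,360,180,255)),("side",(270,355,180,265))):
    d=np.load(f"pics/{n}0.npy");P=cloud(n,d);im=cv2.imread(f"pics/{n}0.png")
    m=np.zeros(d.shape,bool);m[v0:v1,u0:u1]=1
    m&=(d>0)&(P[...,2]>70)&(P[...,2]<90)
    k,l=cv2.connectedComponents(m.astype(np.uint8));c=np.bincount(l.ravel());c[0]=0;m=l==c.argmax()
    Q=P[m];r=cv2.minAreaRect(Q[:,:2].astype(np.float32));print(n,m.sum(),r,np.median(Q[:,2]))
    print(cv2.boxPoints(r).round())
E
```

```text
scene 1771 ((546.603271484375, -12.992965698242188), (218.630859375, 203.2767791748047), 86.36888885498047) 84.43149309949308
[[ 438. -116.]
 [ 641. -129.]
 [ 655.   90.]
 [ 452.  103.]]
side 2636 ((547.4056396484375, -11.930282592773438), (217.1072540283203, 193.8084716796875), 86.79286193847656) 84.67336329884188
[[ 445. -115.]
 [ 638. -126.]
 [ 650.   91.]
 [ 457.  102.]]
```

Call:
step_arm(increments=[[-0.0437,-0.0407,0,0,0,0.139],[-0.0874,-0.0814,0,0,0,0.278],[-0.1311,-0.1221,0,0,0,0.417],[-0.1748,-0.1628,0,0,0,0.556],[-0.2185,-0.2035,0.005,0,0,0.695],[-0.2622,-0.2442,0.015,0,0,0.834],[-0.3059,-0.2849,0.025,0,0,0.973],[-0.3496,-0.3256,0.035,0,0,1.112],[-0.3933,-0.3663,0.045,0,0,1.251],[-0.437,-0.407,0.055,0,0,1.39]], jaw=0.0854)

```text
t: 1.35
position: [453.1, 9.4, 189.8]
tool_rot: [3.141, -0.0, 1.508]
force: [0.2, 1.9, 0.5]
width: 85.4
gripper_force: 0.0
```

Call:
step_arm(increments=[[-0.016,0.012,0.007,0,0,0],[-0.032,0.024,0.014,0,0,0],[-0.046,0.034,0.02,0,0,0],[-0.046,0.034,0.02,0,0,0],[-0.046,0.034,0.02,0,0,0],[-0.046,0.034,0.02,0,0,0],[-0.046,0.034,0.02,0,0,0],[-0.046,0.034,0.02,0,0,0],[-0.046,0.034,0.02,0,0,0],[-0.046,0.034,0.02,0,0,0]])

```text
t: 2.6
position: [483.8, -36.6, 170.3]
tool_rot: [3.142, -0.0, 1.513]
force: [0.0, -0.1, -0.6]
width: 85.4
gripper_force: 0.0
```

Run:
```python
from h import *
o=manip.get_obs();im,d=manip.get_image("wrist");np.save("pics/w1.npy",d);np.save("pics/w1T.npy",wristT(o));cv2.imwrite("pics/w1.png",im[...,::-1]);print(o["position"],o["tool_rot"],o["force"])
```

```text
[483.75363223 -36.57997371 170.28654478] [ 3.14156768e+00 -8.39681685e-05  1.51275987e+00] [ 0.03781767 -0.13702989 -0.63713252]
```

View pics/w1.png

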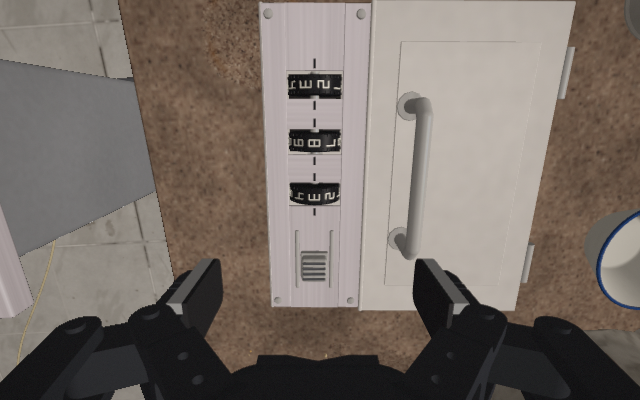

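Wrist view: image right = +x, down = −y; wheels at (314,86), (315,141), (315,193), catch (314,265), handle bar around (421,178). I'll crop it for the figures and compute the pose.

Run:
```python
from h import *
im=cv2.imread("pics/w1.png");T=np.load("pics/w1T.npy");K=manip.camera_params("wrist")["intrinsics"]
c=im[65:215,275:355];c=cv2.rotate(c,cv2.ROTATE_90_COUNTERCLOCKWISE);cv2.imwrite("pics/w1c.png",cv2.resize(c,None,fx=5,fy=5,interpolation=cv2.INTER_CUBIC))
def ray(u,v,z):
    r=T[:3,:3]@[(u-K[0,2])/K[0,0],(v-K[1,2])/K[1,1],1];return T[:3,3]+r*(z-T[2,3])/r[2]
g=cv2.cvtColor(im,cv2.COLOR_BGR2GRAY)
m=np.zeros_like(g);m[65:215,280:350]=(g[65:215,280:350]<90)*255
for k in range(1):
    n,l,s,ce=cv2.connectedComponentsWithStats(cv2.morphologyEx(m,cv2.MORPH_CLOSE,np.ones((5,5))))
    for a in s[1:]:
        if a[4]>100:print(a, ray(a[0]+a[2]/2,a[1]+a[3]/2,84).round(1))
# panel corners/screws approx at z=80
for p in((267,14),(361,14),(277,300),(350,300),(262,3),(272,307),(314,265)):print(p,ray(*p,80).round(1))
print("handle",ray(425,115,114.5),ray(413,243,114.5))
P=cloud("wrist",np.load("pics/w1.npy"),T)
print("panel z",np.median(P[30:50,275:345,2]),np.median(P[220:228,275:345,2]),"lid",np.median(P[100:250,460:500,2]),"knob",P[260:270,308:320,2].mean(),"wheels",[np.nanmin(P[v-3:v+4,310:319,2]).round(1) for v in(86,141,193)],[np.nanmax(P[v-3:v+4,310:319,2]).round(1) for v in(86,141,193)])
```

```text
[ 288   73   54   26 1300] [487.5  50.7  84. ]
[ 289  129   52   24 1080] [485.5  16.8  84. ]
[ 290  173   50   42 1022] [483.3 -19.1  84. ]
(267, 14) [461.   93.6  80. ]
(361, 14) [517.8  90.3  80. ]
(277, 300) [ 448.7 -102.8   80. ]
(350, 300) [ 505.2 -106.2   80. ]
(262, 3) [458.6  99.6  80. ]
(272, 307) [ 444.2 -108.8   80. ]
(314, 265) [479.1 -74.7  80. ]
handle [547.37036852  29.91718075 114.5       ] [542.57645707 -46.17960697 114.5       ]
panel z 80.92534827902013 81.11473730862011 lid 85.7236794230939 knob 95.36785894725173 wheels [np.float64(84.5), np.float64(85.4), np.float64(86.2)] [np.float64(87.5), np.float64(89.0), np.float64(89.2)]
```

View pics/w1c.png

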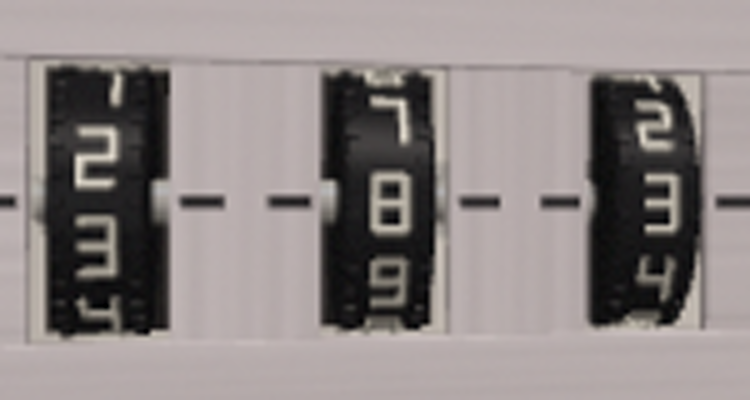

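Figures at the marks: wheel 1 about 2.5 (between 2 and 3), wheel 2 at 8, wheel 3 at 3. That means turns of +1.5, −1 and −1. I'll close the jaw and go above wheel 1.

Call:
step_arm(increments=[[0.02,-0.002,0,0,0,0],[0.045,-0.005,0,0,0,0],[0.07,-0.008,0.01,0,0,0],[0.088,-0.0094,0.03,0,0,0],[0.088,-0.0094,0.045,0,0,0],[0.088,-0.0094,0.055,0,0,0],[0.088,-0.0094,0.055,0,0,0],[0.088,-0.0094,0.055,0,0,0],[0.088,-0.0094,0.055,0,0,0],[0.088,-0.0094,0.055,0,0,0]], jaw=0.0)

```text
t: 3.9
position: [479.7, 51.7, 115.7]
tool_rot: [3.141, -0.0, 1.513]
force: [0.6, 0.2, -0.2]
width: 0.2
gripper_force: 0.0
```

Run:
```python
from h import *
o=manip.get_obs();print(manip.tip_extent,o["position"],o["tool_rot"],o["force"],o["width"])
im,d=manip.get_image("wrist");P=cloud("wrist",d,wristT(o));cv2.imwrite("pics/w2.png",im[...,::-1])
```

```text
14.0 [479.70230409  51.73040348 115.70953286] [ 3.14081847e+00 -1.34398279e-04  1.51264664e+00] [ 0.5991029   0.23339571 -0.21312248] 0.2203164063234055
```

View pics/w2.png

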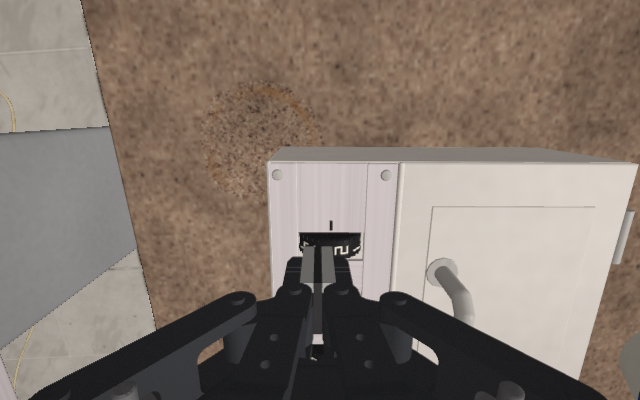

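Closed fingertips at (319,248), about 15 mm long along x; wheel 1 is just ahead of them. Descending.

Call:
step_arm(increments=[[0,0,0.003,0,0,0],[0,0,0.006,0,0,0],[0,0,0.009,0,0,0],[0,0,0.01,0,0,0],[0,0,0.011,0,0,0],[0,0,0.0115,0,0,0],[0,0,0.0118,0,0,0],[0,0,0.012,0,0,0],[0,0,0.012,0,0,0],[0,0,0.012,0,0,0]])

```text
t: 5.2
position: [479.5, 51.8, 103.3]
tool_rot: [3.141, -0.0, 1.513]
force: [-0.3, 0.4, 0.4]
width: -0.0
gripper_force: 0.0
```

Call:
step_arm(increments=[[0,0,0.0002,0,0,0],[0,0,0.0004,0,0,0],[0,0,0.0006,0,0,0],[0,0,0.0008,0,0,0],[0,0,0.001,0,0,0],[0,0,0.0012,0,0,0],[0,0,0.0012,0,0,0],[0,0,0.0012,0,0,0],[0,0,0.0012,0,0,0],[0,0,0.0012,0,0,0]])

```text
t: 6.45
position: [479.5, 51.8, 102.1]
tool_rot: [3.142, -0.0, 1.513]
force: [-0.2, 0.5, -0.1]
width: 0.2
gripper_force: 0.0
```

Call:
step_arm(increments=[[0,0,0.0002,0,0,0],[0,0,0.0004,0,0,0],[0,0,0.0006,0,0,0],[0,0,0.0008,0,0,0],[0,0,0.001,0,0,0],[0,0,0.0012,0,0,0],[0,0,0.0012,0,0,0],[0,0,0.0012,0,0,0],[0,0,0.0012,0,0,0],[0,0,0.0012,0,0,0]])

```text
t: 7.7
position: [479.5, 51.8, 100.9]
tool_rot: [3.142, -0.0, 1.513]
force: [-0.5, 0.0, -0.4]
width: -0.2
gripper_force: 0.0
```

Call:
step_arm(increments=[[0,0,0.0002,0,0,0],[0,0,0.0004,0,0,0],[0,0,0.0006,0,0,0],[0,0,0.0008,0,0,0],[0,0,0.001,0,0,0],[0,0,0.001,0,0,0],[0,0,0.001,0,0,0],[0,0,0.001,0,0,0],[0,0,0.001,0,0,0],[0,0,0.001,0,0,0]])

```text
t: 8.95
position: [479.5, 51.8, 99.9]
tool_rot: [3.142, -0.0, 1.513]
force: [0.3, 0.5, -0.1]
width: -0.2
gripper_force: 0.0
```

Call:
step_arm(increments=[[0,0,0.0002,0,0,0],[0,0,0.0004,0,0,0],[0,0,0.0006,0,0,0],[0,0,0.0008,0,0,0],[0,0,0.001,0,0,0],[0,0,0.001,0,0,0],[0,0,0.001,0,0,0],[0,0,0.001,0,0,0],[0,0,0.001,0,0,0],[0,0,0.001,0,0,0]])

```text
t: 10.2
position: [479.6, 51.8, 99.0]
tool_rot: [3.141, -0.0, 1.513]
force: [-0.1, -0.2, 2.8]
width: -0.1
gripper_force: 1.7
```

Call:
step_arm(increments=[[0,0,0.0002,0,0,0],[0,0,0.0004,0,0,0],[0,0,0.0006,0,0,0],[0,0,0.0007,0,0,0],[0,0,0.0007,0,0,0],[0,0,0.0007,0,0,0],[0,0,0.0007,0,0,0],[0,0,0.0007,0,0,0],[0,0,0.0007,0,0,0],[0,0,0.0007,0,0,0]])

```text
t: 11.45
position: [479.7, 51.8, 98.6]
tool_rot: [3.141, -0.0, 1.513]
force: [-1.2, 0.4, 6.0]
width: -0.0
gripper_force: 3.0
```

Call:
step_arm(increments=[[0,0,0.0003,0,0,0],[0,0,0.0005,0,0,0],[0,0.002,0.0005,0,0,0],[0,0.0045,0.0005,0,0,0],[0,0.007,0.0005,0,0,0],[0,0.0095,0.0005,0,0,0],[0,0.012,0.0005,0,0,0],[0,0.0145,0.0005,0,0,0],[0,0.017,0.0005,0,0,0],[0,0.0175,0.0005,0,0,0]])

```text
t: 12.7
position: [497.1, 50.8, 98.0]
tool_rot: [3.141, -0.0, 1.513]
force: [-2.0, -0.0, 7.5]
width: -0.1
gripper_force: 3.0
```

Call:
step_arm(increments=[[0,0,-0.005,0,0,0],[0,0,-0.012,0,0,0],[-0.012,-0.001,-0.012,0,0,0],[-0.024,-0.0025,-0.012,0,0,0],[-0.0353,-0.0035,-0.012,0,0,0],[-0.0353,-0.0035,-0.012,0,0,0],[-0.0353,-0.0035,-0.01,0,0,0],[-0.0353,-0.0035,-0.008,0,0,0],[-0.0353,-0.0035,-0.007,0,0,0],[-0.0353,-0.0035,-0.0065,0,0,0]])

```text
t: 13.95
position: [491.4, 15.9, 104.1]
tool_rot: [-3.141, -0.0, 1.513]
force: [-0.9, 0.5, 0.2]
width: 0.2
gripper_force: 0.0
```

Run:
```python
from h import *
im,d=manip.get_image("wrist");cv2.imwrite("pics/w3.png",im[...,::-1])
c=im[130:260,250:390,::-1];c=cv2.rotate(c,cv2.ROTATE_90_COUNTERCLOCKWISE);cv2.imwrite("pics/w3c.png",cv2.resize(c,None,fx=4,fy=4,interpolation=cv2.INTER_CUBIC))
```

```text
(no output)
```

View pics/w3c.png

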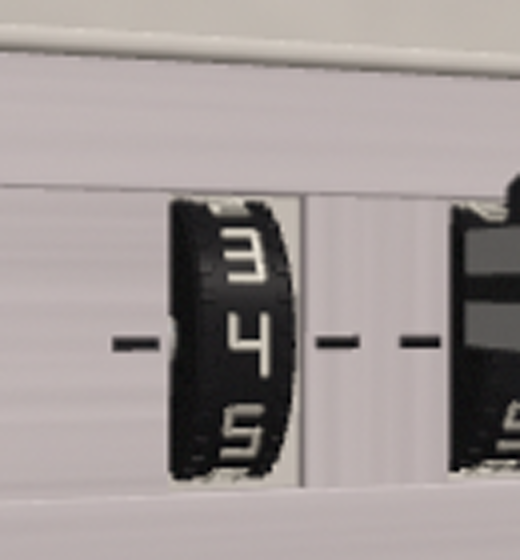

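Wheel 1 shows 4 at the marks, and the fingertip sits over wheel 2. Feeling for it now.

Call:
step_arm(increments=[[0,0,0.0005,0,0,0],[0,0,0.001,0,0,0],[0,0,0.0013,0,0,0],[0,0,0.0016,0,0,0],[0,0,0.0019,0,0,0],[0,0,0.0021,0,0,0],[0,0,0.0023,0,0,0],[0,0,0.0023,0,0,0],[0,0,0.0023,0,0,0],[0,0,0.0023,0,0,0]])

```text
t: 15.25
position: [491.4, 15.8, 101.9]
tool_rot: [3.142, -0.0, 1.513]
force: [-0.7, -0.8, -0.0]
width: -0.2
gripper_force: 0.0
```

Call:
step_arm(increments=[[0,0,0.0002,0,0,0],[0,0,0.0004,0,0,0],[0,0,0.0006,0,0,0],[0,0,0.0008,0,0,0],[0,0,0.001,0,0,0],[0,0,0.0012,0,0,0],[0,0,0.0012,0,0,0],[0,0,0.0012,0,0,0],[0,0,0.0012,0,0,0],[0,0,0.0012,0,0,0]])

```text
t: 16.5
position: [491.4, 15.8, 100.7]
tool_rot: [3.142, -0.0, 1.513]
force: [-0.0, 0.2, 0.2]
width: 0.2
gripper_force: 0.0
```

Call:
step_arm(increments=[[0,0,0.0002,0,0,0],[0,0,0.0004,0,0,0],[0,0,0.0006,0,0,0],[0,0,0.0008,0,0,0],[0,0,0.001,0,0,0],[0,0,0.0012,0,0,0],[0,0,0.0012,0,0,0],[0,0,0.0012,0,0,0],[0,0,0.0012,0,0,0],[0,0,0.0012,0,0,0]])

```text
t: 17.75
position: [491.6, 15.8, 99.8]
tool_rot: [3.141, -0.0, 1.513]
force: [-0.7, -0.3, 5.3]
width: 0.1
gripper_force: 2.6
```

Call:
step_arm(increments=[[0,0,0.0003,0,0,0],[0,0,0.0006,0,0,0],[0,-0.0015,0.0006,0,0,0],[0,-0.003,0.0006,0,0,0],[0,-0.005,0.0006,0,0,0],[0,-0.007,0.0006,0,0,0],[0,-0.009,0.0006,0,0,0],[0,-0.0105,0.0006,0,0,0],[0,-0.0117,0.0006,0,0,0],[0,-0.0117,0.0006,0,0,0]])

```text
t: 19.0
position: [480.3, 16.5, 99.7]
tool_rot: [3.14, -0.0, 1.513]
force: [-0.9, 0.4, 7.4]
width: -0.1
gripper_force: 3.3
```

Call:
step_arm(increments=[[0,0,-0.005,0,0,0],[0,0,-0.012,0,0,0],[-0.012,0.003,-0.012,0,0,0],[-0.024,0.007,-0.012,0,0,0],[-0.0362,0.0111,-0.012,0,0,0],[-0.0362,0.0111,-0.012,0,0,0],[-0.0362,0.0111,-0.01,0,0,0],[-0.0362,0.0111,-0.007,0,0,0],[-0.0362,0.0111,-0.005,0,0,0],[-0.0362,0.0111,-0.0045,0,0,0]])

```text
t: 20.25
position: [488.6, -20.1, 103.1]
tool_rot: [-3.141, -0.0, 1.513]
force: [0.2, -0.4, -0.1]
width: -0.0
gripper_force: 0.0
```

Run:
```python
from h import *
im,d=manip.get_image("wrist");cv2.imwrite("pics/w4.png",im[...,::-1])
c=im[90:260,250:390,::-1];c=cv2.rotate(c,cv2.ROTATE_90_COUNTERCLOCKWISE);cv2.imwrite("pics/w4c.png",cv2.resize(c,None,fx=4,fy=4,interpolation=cv2.INTER_CUBIC))
```

```text
(no output)
```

View pics/w4c.png

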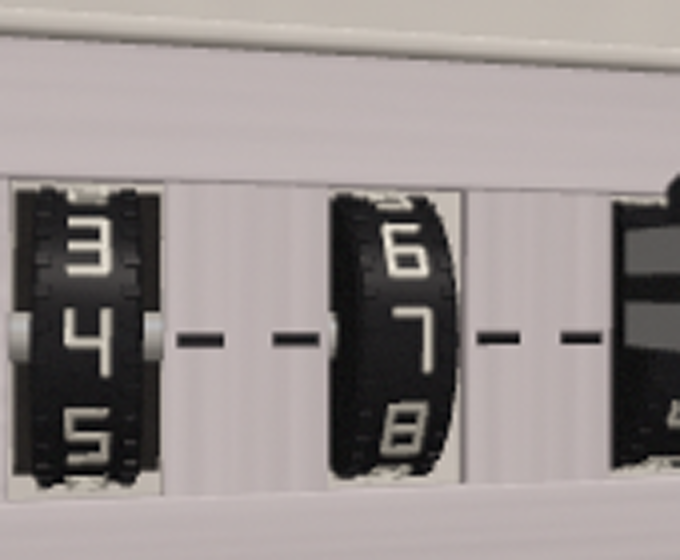

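Wheels 1 and 2 now show 4 and 7 at the marks; the tip is over wheel 3.

Call:
step_arm(increments=[[0,0,0.0003,0,0,0],[0,0,0.0006,0,0,0],[0,0,0.0009,0,0,0],[0,0,0.0011,0,0,0],[0,0,0.0013,0,0,0],[0,0,0.0013,0,0,0],[0,0,0.0013,0,0,0],[0,0,0.0013,0,0,0],[0,0,0.0013,0,0,0],[0,0,0.0013,0,0,0]])

```text
t: 21.55
position: [488.7, -20.3, 102.1]
tool_rot: [3.142, -0.0, 1.513]
force: [-0.0, -0.1, 0.5]
width: 0.1
gripper_force: 0.0
```

Call:
step_arm(increments=[[0,0,0.0002,0,0,0],[0,0,0.0004,0,0,0],[0,0,0.0006,0,0,0],[0,0,0.0008,0,0,0],[0,0,0.001,0,0,0],[0,0,0.0011,0,0,0],[0,0,0.0011,0,0,0],[0,0,0.0011,0,0,0],[0,0,0.0011,0,0,0],[0,0,0.0011,0,0,0]])

```text
t: 22.8
position: [488.8, -20.3, 101.0]
tool_rot: [3.141, -0.0, 1.513]
force: [-0.1, 0.8, 0.2]
width: -0.2
gripper_force: 0.3
```

Call:
step_arm(increments=[[0,0,0.0002,0,0,0],[0,0,0.0004,0,0,0],[0,0,0.0006,0,0,0],[0,0,0.0008,0,0,0],[0,0,0.001,0,0,0],[0,0,0.0012,0,0,0],[0,0,0.0012,0,0,0],[0,0,0.0012,0,0,0],[0,0,0.0012,0,0,0],[0,0,0.0012,0,0,0]])

```text
t: 24.05
position: [489.0, -20.4, 100.3]
tool_rot: [3.141, -0.0, 1.513]
force: [-1.1, 0.0, 6.9]
width: 0.2
gripper_force: 3.0
```

Call:
step_arm(increments=[[0,0,0.0002,0,0,0],[0,0,0.0003,0,0,0],[0,-0.0015,0.0003,0,0,0],[0,-0.003,0.0003,0,0,0],[0,-0.005,0.0003,0,0,0],[0,-0.007,0.0003,0,0,0],[0,-0.009,0.0003,0,0,0],[0,-0.0105,0.0003,0,0,0],[0,-0.0117,0.0003,0,0,0],[0,-0.0117,0.0003,0,0,0]])

```text
t: 25.3
position: [477.5, -19.7, 100.2]
tool_rot: [3.14, -0.0, 1.513]
force: [-0.6, 0.3, 6.9]
width: 0.2
gripper_force: 3.3
```

Call:
step_arm(increments=[[0,0,-0.006,0,0,0],[0,0,-0.02,0,0,0],[-0.02,0.001,-0.025,0,0,0],[-0.04,0.003,-0.025,0,0,0],[-0.06,0.0045,-0.025,0,0,0],[-0.0789,0.0056,-0.025,0,0,0],[-0.0789,0.0056,-0.025,0,0,0],[-0.0789,0.0056,-0.025,0,0,0],[-0.0789,0.0056,-0.025,0,0,0],[-0.0789,0.0056,-0.025,0,0,0]])

```text
t: 26.55
position: [478.1, -98.3, 124.5]
tool_rot: [3.142, -0.0, 1.514]
force: [-0.3, -0.3, -0.5]
width: 0.1
gripper_force: 0.0
```

Run:
```python
from h import *
o=manip.get_obs();im,d=manip.get_image("wrist");cv2.imwrite("pics/w5.png",im[...,::-1])
P=cloud("wrist",d,wristT(o));q=P[100:300,270:370].reshape(-1,3);q=q[(q[:,2]>90)&(q[:,2]<98)&(q[:,1]<-45)&(abs(q[:,0]-480)<14)]
print(o["position"],len(q),q.min(0) if len(q) else 0,q.max(0) if len(q) else 0)
c=im[60:270,240:400,::-1];c=cv2.rotate(c,cv2.ROTATE_90_COUNTERCLOCKWISE);cv2.imwrite("pics/w5c.png",cv2.resize(c,None,fx=3.6,fy=3.6,interpolation=cv2.INTER_CUBIC))
```

```text
[478.09221798 -98.27122685 124.52555436] 1181 [470.17104265 -80.87939115  90.00649917] [488.64750503 -62.14232217  97.94816796]
```

View pics/w5c.png

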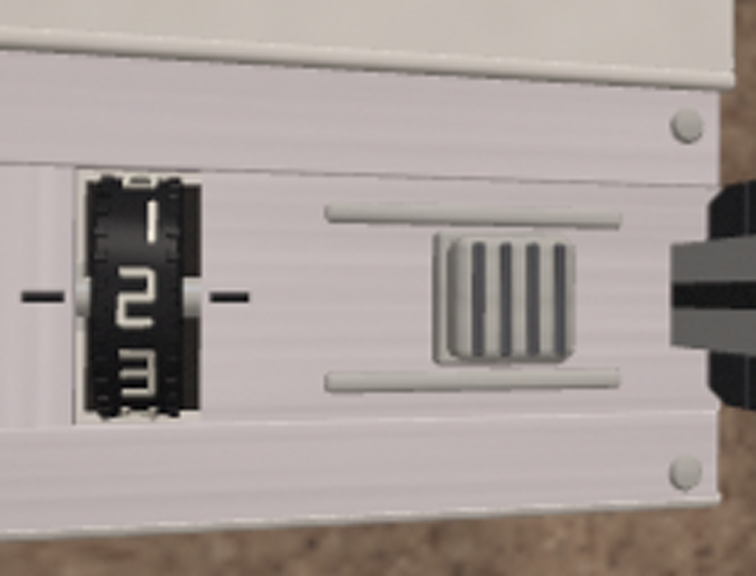

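Wheel 3 shows 2 at the marks, so the code is set. The knob lies ahead of the tip, aligned in x and about 6 mm away.

Call:
step_arm(increments=[[0,0,0.006,0,0,0],[0,0,0.012,0,0,0],[0,0,0.018,0,0,0],[0,0,0.022,0,0,0],[0,0,0.024,0,0,0],[0,0,0.0245,0,0,0],[0.002,0,0.0245,0,0,0],[0.004,0,0.0245,0,0,0],[0.006,0,0.0245,0,0,0],[0.008,0,0.0245,0,0,0]])

```text
t: 27.85
position: [478.6, -91.0, 100.1]
tool_rot: [3.141, 0.001, 1.513]
force: [0.1, -1.5, 0.9]
width: -0.0
gripper_force: 1.3
```

Call:
step_arm(increments=[[0.002,0,0,0,0,0],[0.004,0,0,0,0,0],[0.006,0,0,0,0,0],[0.0075,0,0,0,0,0],[0.009,0,0,0,0,0],[0.01,0,0,0,0,0],[0.011,0,0,0,0,0],[0.011,0,0,0,0,0],[0.011,0,0,0,0,0],[0.011,0,0,0,0,0]])

```text
t: 29.1
position: [479.2, -80.7, 100.1]
tool_rot: [3.141, 0.002, 1.512]
force: [-0.6, -7.2, 0.8]
width: -0.3
gripper_force: 3.3
```

Call:
step_arm(increments=[[0.0005,0,0,0,0,0],[0.001,0,0,0,0,0],[0.0015,0,0,0,0,0],[0.002,0,0,0,0,0],[0.002,0,0,0,0,0],[0.002,0,0,0,0,0],[0.002,0,0,0,0,0],[0.002,0,0,0,0,0],[0.002,0,0,0,0,0],[0.002,0,0,0,0,0]])

```text
t: 30.35
position: [479.2, -80.4, 100.2]
tool_rot: [3.141, 0.005, 1.511]
force: [-0.5, -14.7, -0.2]
width: -0.3
gripper_force: 7.5
```

The catch is at its stop: force climbed to 14.7 N without further travel. Now up and over the handle.

Call:
step_arm(increments=[[-0.008,0,0,0,0,0],[-0.008,0,-0.02,0,0,0],[-0.008,0,-0.05,0,0,0],[0.015,0.02,-0.05,0,0,0],[0.045,0.04,-0.05,0,0,0],[0.0733,0.0615,-0.05,0,0,0],[0.0733,0.0615,-0.05,0,0,0],[0.0733,0.0615,-0.05,0,0,0],[0.0733,0.0615,-0.05,0,0,0],[0.0733,0.0615,-0.05,0,0,0]])

```text
t: 31.6
position: [544.7, -8.7, 150.1]
tool_rot: [3.141, -0.0, 1.512]
force: [-0.4, 0.3, 0.3]
width: 0.5
gripper_force: 0.0
```

Call:
step_arm(increments=[[0,0,0,0,0,0],[0,0,0,0,0,0],[0,0,0,0,0,0],[0,0,0,0,0,0],[0,0,0.007,0,0,0],[0,0,0.014,0,0,0],[0,0,0.021,0,0,0],[0,0,0.028,0,0,0],[0,0,0.034,0,0,0],[0,0,0.034,0,0,0]], jaw=0.05)

```text
t: 32.85
position: [544.6, -8.2, 115.3]
tool_rot: [-3.141, -0.0, 1.513]
force: [0.0, -0.0, -0.5]
width: 50.4
gripper_force: 0.0
```

Run:
```python
from h import *
o=manip.get_obs();print(o["position"],o["joint_pos"])
im,d=manip.get_image("wrist");cv2.imwrite("pics/w6.png",im[...,::-1])
```

```text
[544.62488928  -8.16247803 115.33796772] [-8.28130452e-02  1.88476633e-01  1.51584928e+00  6.06389170e-05
  1.43835916e+00 -2.48168190e-02]
```

View pics/w6.png

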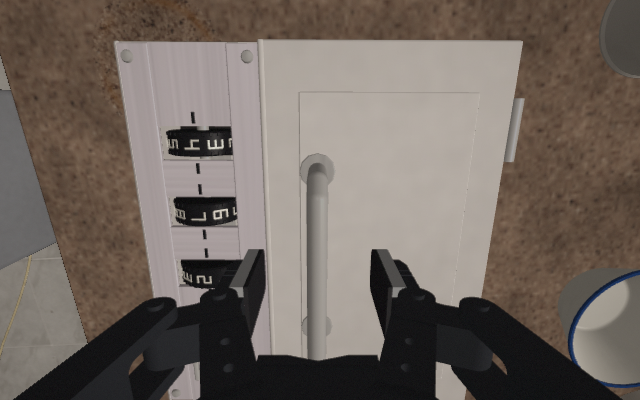

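The bar at column 317 is centred between the open fingers at 265 and 372. Closing, then starting the arc.

Call:
step_arm(increments=[[0,0,0,0,0,0],[0,0,0,0,0,0],[0,0,0,0,0,0],[0,0,0,0,0,0],[0,0,0,0,0,0],[0,0.0022,-0.0055,0.03,0,0],[0,0.0048,-0.0109,0.06,0,0],[0,0.0077,-0.0161,0.09,0,0],[0,0.0109,-0.0211,0.12,0,0],[0,0.0143,-0.0259,0.15,0,0]], jaw=0.0)

```text
t: 34.15
position: [557.0, -8.9, 140.0]
tool_rot: [-2.983, 0.0, 1.513]
force: [-7.6, -0.1, -4.7]
width: 6.3
gripper_force: 58.5
```

```bash
cat >> h.py <<'E'
def lid(n="side"):
    im,d=manip.get_image(n);P=cloud(n,d)
    ex=np.array([.998,-.062]);ey=np.array([.062,.998]);q=P[...,:2]-[545.2,-9.8]
    x=q@ex;y=q@ey;z=P[...,2]
    m=(d>0)&(abs(abs(y)-85)<15)&(x>-90)&(x<100)&(z>60)&(z<260)
    for a in range(-90,100,15):
        k=m&(x>a)&(x<a+15)
        if k.sum()>3:print(a+7,k.sum(),np.percentile(z[k],[10,50,90]).round(0))
E
python3 - <<'E'
from h import *
o=manip.get_obs();print(o["position"],o["tool_rot"],o["force"],o["width"]);lid()
E
```

```text
[556.96332185  -8.92071722 139.9701939 ] [-2.98257040e+00  2.23971714e-05  1.51267753e+00] [-7.5734042  -0.05217084 -4.74690373] 6.3486802386465255
-83 59 [80. 82. 84.]
-68 65 [80. 82. 85.]
-53 62 [79. 82. 85.]
-38 60 [79. 81. 84.]
-23 49 [ 79. 115. 118.]
-8 46 [112. 114. 116.]
7 34 [107. 110. 113.]
22 33 [104. 106. 108.]
37 39 [ 99. 102. 104.]
52 42 [ 95.  97. 101.]
67 49 [91. 93. 95.]
82 52 [86. 89. 91.]
97 25 [82. 85. 88.]
```

```bash
python3 -c "
import numpy as np
f=lambda t:np.array([93*(1-np.cos(t))+34.5*np.sin(t),93*np.sin(t)-34.5*(1-np.cos(t))])
c,s=np.cos(.15),np.sin(.15)
for t in np.arange(.38,1.2,.08):
    d=f(t)-f(.3);print(round(t,2),np.round([d@[c,-s],d@[-s,-c]],1),round((t-.3)/2,2))"
```

```text
0.38 [ 4.1 -6.8] 0.04
0.46 [  8.8 -13.2] 0.08
0.54 [ 13.9 -19.3] 0.12
0.62 [ 19.5 -24.9] 0.16
0.7 [ 25.5 -30. ] 0.2
0.78 [ 32.  -34.7] 0.24
0.86 [ 38.8 -38.8] 0.28
0.94 [ 45.8 -42.3] 0.32
1.02 [ 53.2 -45.3] 0.36
1.1 [ 60.8 -47.7] 0.4
1.18 [ 68.5 -49.5] 0.44
```

Call:
step_arm(increments=[[0,0.0041,-0.0068,0.04,0,0],[0,0.0088,-0.0132,0.08,0,0],[0,0.0139,-0.0193,0.12,0,0],[0,0.0195,-0.0249,0.16,0,0],[0,0.0255,-0.03,0.2,0,0],[0,0.032,-0.0347,0.24,0,0],[0,0.0388,-0.0388,0.28,0,0],[0,0.0458,-0.0423,0.32,0,0],[0,0.0532,-0.0453,0.36,0,0],[0,0.0608,-0.0477,0.4,0,0]])

```text
t: 35.45
position: [625.5, -13.2, 181.5]
tool_rot: [-2.587, 0.0, 1.512]
force: [-7.4, -0.3, 6.2]
width: 6.1
gripper_force: 58.6
```

Run:
```python
from h import *
o=manip.get_obs();print(o["position"],o["tool_rot"],o["force"],o["width"]);lid()
```

```text
[625.52681659 -13.16944414 181.46698574] [-2.58696060e+00  4.87790490e-04  1.51230639e+00] [-7.44442275 -0.34705427  6.15583105] 6.109914766177584
-83 61 [80. 82. 85.]
-68 60 [80. 82. 84.]
-53 61 [79. 82. 85.]
-38 60 [80. 82. 84.]
-23 24 [78. 81. 84.]
-8 9 [65. 77. 81.]
7 7 [66. 71. 78.]
22 4 [65. 67. 70.]
37 30 [ 72. 186. 190.]
52 37 [153. 167. 178.]
67 27 [129. 140. 149.]
82 28 [103. 113. 123.]
97 22 [70. 87. 95.]
```

The lid stands at about 61°. Releasing, with only a partial opening, and backing off.

Call:
step_arm(increments=[[0,0,0,0,0,0],[0,0,0,0,0,0],[0,0,0,0,0,0],[0,0,0,0,0,0],[0,0,-0.005,0,0,0],[0,0,-0.012,0,0,0],[0,0,-0.02,0,0,0],[0,0,-0.03,0,0,0],[0,0,-0.04,0,0,0],[0,0,-0.05,0,0,0]], jaw=0.028)

```text
t: 36.75
position: [652.7, -14.4, 223.4]
tool_rot: [-2.592, -0.0, 1.513]
force: [-0.0, 0.9, -0.6]
width: 27.9
gripper_force: 0.0
```

Run:
```python
from h import *
o=manip.get_obs();print(o["position"],o["force"],o["width"]);lid()
```

```text
[652.74296326 -14.43394333 223.40901513] [-0.02500413  0.94248618 -0.61586626] 27.877400815268274
-83 60 [80. 82. 84.]
-68 59 [80. 82. 85.]
-53 61 [80. 82. 85.]
-38 56 [80. 82. 84.]
-23 26 [74. 81. 84.]
-8 5 [63. 77. 80.]
7 6 [63. 67. 77.]
22 8 [68. 75. 80.]
37 27 [ 72. 187. 192.]
52 39 [140. 166. 178.]
67 34 [126. 140. 153.]
82 32 [101. 112. 123.]
97 22 [70. 88. 93.]
```

Call:
step_arm(increments=[[0,-0.005,-0.0085,0,0,0],[0,-0.01,-0.017,0,0,0],[0,-0.016,-0.0255,0,0,0],[0,-0.021,-0.034,0,0,0],[0,-0.026,-0.0425,0,0,0],[0,-0.031,-0.051,0,0,0],[0,-0.037,-0.06,0,0,0],[0,-0.042,-0.068,0,0,0],[0,-0.042,-0.068,0,0,0],[0,-0.042,-0.068,0,0,0]])

```text
t: 38.05
position: [647.7, -14.3, 300.9]
tool_rot: [-2.594, -0.0, 1.513]
force: [-0.4, -0.1, 0.2]
width: 27.8
gripper_force: 0.0
```

Run:
```python
from h import *
im,_=manip.get_image("side");cv2.imwrite("pics/s9.png",im[...,::-1]);print(manip.get_obs()["force"])
```

```text
[ 1.24965321  0.95563498 -0.70530715]
```

View pics/s9.png

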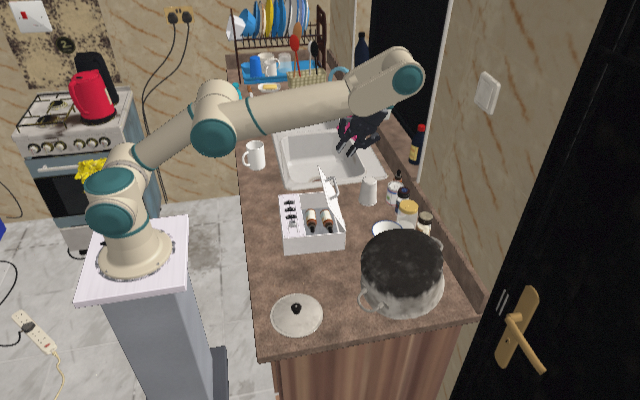

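The lid stands open at (333,200) with the medicine visible. The gripper is clear at (360,130), and the mug (253,155), pot lid (297,314) and tumbler (369,190) have not moved.

```bash
python3 -c "
from plant import manip
print(manip.close_job())"
```

```text
the job is handed in; nothing more can be done
None
```

The box is open and the job is handed in: the wheels were set to 4-7-2, pressed at no more than 7.5 N in the readings after each move, the catch slid left to its stop, and the lid stays up by itself at about 61°. The mug, pot lid and tumbler were not moved.

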